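# Swing the bat onto its pin and set the bowl for trimming

### The arm

A 7-joint arm with a two-finger parallel gripper is mounted at the origin on the work surface. World frame = base frame: x ahead of the robot, y to its left, z up, the work surface at z = 0. Lengths are in m, angles in rad, forces in N, time in s.
With the tool pointing down it reaches from about 0.425 to 0.875 m from the base axis. Payload 8.4 kg.
Tool frame: the origin (TCP) lies midway between the tips of the shut fingers; the grasp point (between the pads) lies behind it (pinch_z is the z of the grasp point in the tool frame, in m); z points along the fingers, y is the line along which they close (so a half turn about z gives the same grasp; the last joint's range is limited). The gripper opens to 87 mm and grips with 3 to 60 N. Pads are 19 mm wide; open, the fingers measure 117 mm over their backs; the gripper's body (75 mm by 190 mm) begins 51 mm behind the grasp point.
Start: joints at [-1.409, 0.333, 0.04, 1.465, -0.013, 1.343, -0.059], TCP at [0.168, 0.628, 0.197] pointing down, gripper open.
Joint ranges: [-2.58, 2.58], [-0.38, 2.09], [-1.3, 1.39], [0.25, 2.4], [-1.5, 4.64], [0.08, 2.09], [-2.65, 2.65]. Speed limits (rad/s): [2.22, 2.22, 2.79, 2.79, 3.14, 3.14, 3.14].

### API

Orientations are given as a unit quaternion [w, x, y, z].
In Python, from cell import * gives the robot as it stands.
- The arm moves only by the shell command python3 -m jog 'ROWS'. ROWS is JSON, a list of rows, each a list of 5 numbers: the closure, from -1 (fully open) to 1 (shut), then the shift along the tool's x, y, z in mm, then the turn about the tool's z in rad. In form: [[claw, x, y, z, roll], ...]. A call has 1 to 12 rows; each row is the pose to reach, as a shift and turn from the pose commanded when the call began, along the tool's axes at that moment; what a row does not reach only later rows make up. A row lasts 1/12 s, in which the tool goes at most 41.7 mm and 7.16 degrees, less where a joint would pass 70% of its speed; a pose out of reach is approached as far as the arm can. A call with a gripper value outside its range is refused whole. The fingers move at their own pace and stop on an object; the grip force is fixed at half the most. Time passes only in rows, so rows that repeat a pose let the fingers close. It gives the time, the measured TCP pose, the force, the opening and the grip force at its end, in the units of the state.
- get_obs(): the state, without advancing time (a new reading comes with each control period).
- get_image(name): name is "side" or "top" or "wrist"; returns a dict with "frame" (420x560x3 uint8, red, green, blue), "z_map" (420x560 float32, m along the optical axis (not along the pixel's ray), 0 where there is no reading), "intrinsics" (3x3 intrinsics, pixels), "k1" (the pictures are not rectified: a ray, as slopes to the right and down, at radius r is drawn at 1 + k1 r^2 times it, then the intrinsics apply), "extrinsics" (4x4, takes a point from world to camera coordinates); the wrist camera has in their place "mount" (4x4, takes a point from camera to tool coordinates, whose origin is the TCP and whose axes are the flange's). Camera axes: x right, y up, looking along -z (the intrinsics and any distortion apply to the point x, -y, -z); pixel columns grow to the right and rows downward; lengths in m; the calibration is good to about 2 mm. A picture is of the moment at which its call begins: read the wrist's pose just before it.
- close_job(): hands the job in; it is judged then, once.
The state is a dict: "t": time; "q": joint angles; "dq": joint speeds; "tau": joint torques, N m; "ee_pos": TCP position; "ee_rot": TCP orientation; "contact_force": force on the tool from outside, world axes, zero at the start; "ft_torque": the same for the moment, N m; "grip_width": opening from 0.0 (shut) to 1.0 (fully open); "grasp_force": force on a finger pad.
Only numpy, scipy, OpenCV 4.12 (cv2) and the standard library are available. Lean on these libraries where they do the work, as an engineer would, in place of code of your own. Each camera call takes 0.05 s, during which the arm holds its last target. There are 200 camera calls.

### The job

Get the trimming stand ready: the flat plywood bat hangs on the stand's brass pivot pin but has swung askew and rides up on the hidden locating pin. Push it gently near its free corner so that it swings round on the pivot pin, roughly square with the stand, until its other hole drops over the locating pin by feel and the bat lies fully flat; do not lift it off the pivot or push hard once the pin has caught. Then set the upside-down clay bowl gently, still upside down, centred in the dark circle on the bat, and leave everything else where it stands.

Things in the scene. Friction and masses are not known exactly. Their poses are not given: they have to be found in the camera images.
- stand: Fixed low aluminium block 200 (its x) by 176 (its y) by 40 mm high. Origin: centre of its underside; z up. Brass pivot pin on top at x = -75 mm. A steel locating pin, 9 mm thick, 6 mm high, chamfered, stands on top at x = +75 mm; set by hand, its y is anywhere from -15 to +15 mm and not measured; the bat hides it.
- pivot (a point): Foot of the brass pivot pin (10 mm thick, 12 mm high), on the stand's top, 40 mm above the table.
- bat: Loose plywood bat, 210 (x) by 180 (y) by 14 mm, 0.36 to 0.56 kg, on the stand. Origin: centre of its pivot hole (11.5 mm wide), underside; it reaches x = -30 to +180, y = -90 to +90 mm; z up. At the start its x is 0.25 to 0.40 rad anticlockwise (from above) of the stand's x. A few newtons on its side y = +90 mm, near x = 150 mm, swing it back clockwise about the pivot.
- far_hole (a point): Centre of the bat's second hole (14 mm wide), underside, at x = 150 mm, y = 0 of the bat. 46 mm above the table while it rides on the locating pin's tip, 40 mm when seated. On meeting the pin it catches, the push stiffens and the bat drops; the pushing finger's friction may hold it up until it backs off.
- ring (a point): Centre of the dark painted circle (128 mm across) on the bat's top face, at x = 75 mm, y = 0, z = 14 mm of the bat.
- bowl: Beige clay bowl standing upside down on the table, 84 mm high, about 0.32 kg. Origin: centre of its rim circle, where it rests; z up towards the foot. Rim 120 mm across; the foot is an upright cylinder 48 mm across from 58 to 84 mm above the rim, made to be gripped.
- jar: Bystander: blue glaze jar with white cap, 72 mm across, 85 mm high, origin under its centre.
- upright_bowl: Bystander: pale bowl standing right way up, 124 mm across, 60 mm high, origin under its centre.
- cup: Bystander: terracotta cup, 72 mm across, 80 mm high, origin under its centre.
- rib: Bystander: flat wooden rib 100 by 55 by 8 mm, origin under its centre.
- brush: Bystander: brush lying on the table, along its x.
- sanding_block: Bystander: cork block 90 by 50 by 30 mm, origin under its centre.
Mind the look-alikes: they are no part of the job. Leave any green or turquoise look-alike of the bowl alone.

How it is judged:
On the way, in this order (a step that is already met when the one before it is completed fails the run):
1. the bat has dropped over the locating pin and lies flat, with the bowl not yet on it (z of far_hole in the frame of stand below 0.0425 m and angle between bat's own z axis and vertical below 0.015 rad and angle between the x axis of bat and the x axis of stand, either way round below 0.15 rad and horizontal distance between bat and pivot below 0.004 m and horizontal distance between bowl and ring above 0.08 m), for 0.3 s.
2. the bowl stands upside down in the circle on the seated bat (z of far_hole in the frame of stand below 0.0425 m and angle between bat's own z axis and vertical below 0.015 rad and angle between the x axis of bat and the x axis of stand, either way round below 0.15 rad and horizontal distance between bat and pivot below 0.004 m and horizontal distance between bowl and ring below 0.012 m and z of bowl in the frame of bat between 0.011 and 0.0165 m and angle between bowl's own z axis and vertical below 0.04 rad and linear speed of each of bowl, bat below 0.01 m/s), for 0.2 s.
At the end, for the whole second after the job is handed in: The bat lies flat on the stand (far hole within 2.5 mm of the stand's top, tilt under 0.015 rad) with both holes over their pins (within 0.15 rad of square, pivot hole within 4 mm of the pivot), and the bowl stands upside down on it, at rest, within 12 mm of the circle's centre (all of step 2); the robot touches nothing.
It fails at once if the robot presses on the bat with more than 20 N (contact force between any of the fingers, the arm and bat above 20 N).
It fails at once if the bat is lifted or pushed off the pivot pin (horizontal distance between bat and pivot above 0.008 m or z of bat in the frame of pivot above 0.011 m).
It fails at once if the bowl is dropped or pressed on the bat with more than 40 N (contact force between bowl and bat above 40 N).
It fails at once if the bowl is tipped over (angle between bowl's own z axis and vertical above 0.5 rad).
It fails at once if a bystander is moved by more than 25 mm (distance of any of jar, upright_bowl, cup, rib, brush, sanding_block from where it was at the start of the episode above 0.025 m).
It also fails if it takes over 59 s, if anything falls off the work surface, if the arm or the gripper's body presses on something with over 40 N, if the wrist force passes 120 N, or if a joint passes its speed limit or range.

## Working session

There is one attempt and no reset: what is moved stays moved. The work goes in short steps, Python scripts to look and compute and a shell command to move; the robot and the scene stay as the last step left them, time stands still between calls to the robot, and variables do not carry over. Pictures are saved under pics/ and viewed, at most 10 in all, crops included, and the job is handed in when it is done.

```bash
mkdir -p pics; ls; cat > h.py <<'E'
from cell import *
import numpy as np, cv2
def shot(n,save=None):
    im=get_image(n)
    if save: cv2.imwrite('pics/'+save,cv2.cvtColor(im['frame'],cv2.COLOR_RGB2BGR))
    return im
def rays(im,uv,E=None):
    K=np.array(im['intrinsics']);k=im['k1'] 
    d=cv2.undistortPoints(np.array(uv,float).reshape(-1,1,2),K,np.array([k,0,0,0],float)).reshape(-1,2)
    E=np.array(im['extrinsics']) if E is None else E
    R=E[:3,:3];c=-R.T@E[:3,3]
    v=np.c_[d[:,0],-d[:,1],-np.ones(len(d))]@R
    return c,v
def onplane(im,uv,z):
    c,v=rays(im,uv); return c+v*((z-c[2])/v[:,2])[:,None]
def cloud(im):
    h,w=im['z_map'].shape
    u,vv=np.meshgrid(np.arange(w),np.arange(h))
    c,r=rays(im,np.c_[u.ravel(),vv.ravel()])
    return (c+r*im['z_map'].ravel()[:,None]).reshape(h,w,3)
E
python3 - <<'E'
from h import *
o=get_obs();print(o)
a=shot('top','top0.png');b=shot('side','side0.png')
for i in(a,b): print(i['extrinsics'],i['k1'],i['intrinsics'])
E
```

```text
pics
{'t': 0.0, 'q': array([-1.40920888,  0.33393768,  0.03989753,  1.46627357, -0.01340049,
        1.3433004 , -0.0585148 ]), 'dq': array([ 9.00930279e-04, -7.38403102e-04, -8.20392690e-04, -1.77146848e-03,
        1.31067804e-04,  6.67052439e-05, -5.22813259e-04]), 'tau': array([-1.27219566e-03, -6.56340408e+01,  1.33474063e+00, -4.03813326e+01,
       -5.97543153e-02,  4.40376322e-02,  1.43202142e-04]), 'ee_pos': array([0.16751033, 0.62751294, 0.19634121]), 'ee_rot': array([-4.75167544e-05,  1.30051553e-01,  9.91506889e-01, -8.25022847e-04]), 'contact_force': array([ 0.33210632,  0.58230617, -0.16390307]), 'ft_torque': array([-0.02604954, -0.0489974 , -0.00916857]), 'grasp_force': 0.0, 'grip_width': 0.9980488080819049}
[[ 0.00973983 -0.99994121  0.00476625  0.01663952]
 [ 0.99606324  0.01012182  0.0880657  -0.47672565]
 [-0.08810877  0.00388974  0.99610327 -1.63265704]
 [ 0.          0.          0.          1.        ]] -0.16259763925831508 [[506.91080294   0.         282.80441955]
 [  0.         506.91080294 207.7515203 ]
 [  0.           0.           1.        ]]
[[ 0.93495143 -0.35409252 -0.02200718 -0.43448526]
 [ 0.20035185  0.47578362  0.85643977 -0.15275245]
 [-0.29278827 -0.80513877  0.51577767 -1.33977177]
 [ 0.          0.          0.          1.        ]] -0.13167178120604503 [[456.91710386   0.         280.60807448]
 [  0.         456.91710386 206.514414  ]
 [  0.           0.           1.        ]]
```

View pics/top0.png

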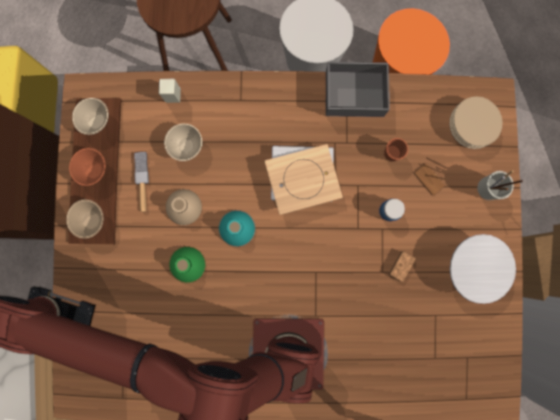

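View pics/side0.png

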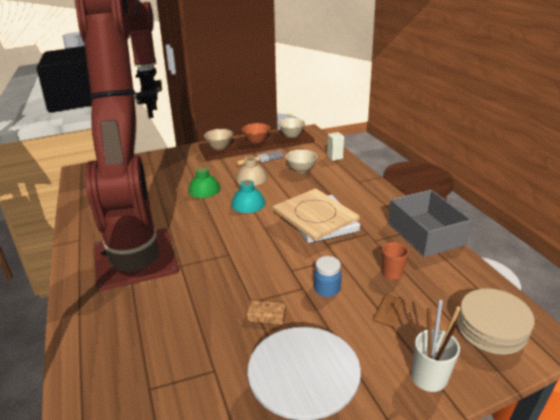

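```bash
python3 - <<'E'
from h import *
a=shot('top');f=cv2.cvtColor(a['frame'],cv2.COLOR_RGB2BGR)
c=cv2.resize(f[125:285,150:350],None,fx=4,fy=3.75,interpolation=cv2.INTER_CUBIC)[:600]
cv2.imwrite('pics/crop1.png',c)
P=cloud(a)
for uv in[(303,178),(282,185),(325,172),(184,206),(178,204),(275,151),(330,152)]: print(uv,P[uv[1],uv[0]].round(4))
E
```

```text
(303, 178) [ 0.5697 -0.0423  0.0583]
(282, 185) [0.5489 0.0248 0.0395]
(325, 172) [ 0.5911 -0.1136  0.0516]
(184, 206) [0.4732 0.333  0.0861]
(178, 204) [0.4793 0.3524 0.0859]
(275, 151) [0.6601 0.0487 0.042 ]
(330, 152) [ 0.6595 -0.1311  0.0394]
```

View pics/crop1.png

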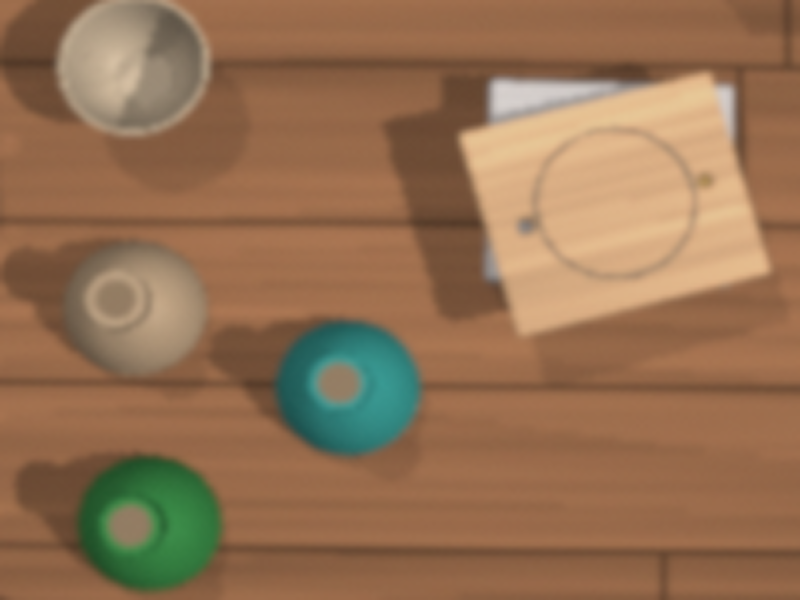

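```bash
cat > loc.py <<'E'
from h import *
def bat(a,seated=False,ride=0.006):
    hsv=cv2.cvtColor(a['frame'],cv2.COLOR_RGB2HSV)
    m=((hsv[...,0]<22)&(hsv[...,0]>9)&(hsv[...,2]>185)&(hsv[...,1]>50)&(hsv[...,1]<150)).astype(np.uint8)
    m[:,:240]=0;m[:,360:]=0;m[:120]=0;m[230:]=0
    m=cv2.morphologyEx(m,cv2.MORPH_CLOSE,np.ones((9,9)))
    c=max(cv2.findContours(m,0,2)[0],key=cv2.contourArea)
    P=onplane(a,c.reshape(-1,2),0.054 if seated else 0.054+ride/2)
    r=cv2.minAreaRect((P[:,:2]*1000).astype(np.float32))
    return c,r,cv2.boxPoints(r)
def foot(a,u0,u1,v0,v1,z=.084):
    P=cloud(a)[v0:v1,u0:u1].reshape(-1,3)
    return P
E
python3 - <<'E'
from loc import *
import cell
print([ (n,getattr(cell,n)) for n in dir(cell) if 'pinch' in n.lower()], [n for n in dir(cell) if n[0]!='_'][:40])
a=shot('top')
c,r,b=bat(a);print(r,b.round(0).tolist())
print('pivot',onplane(a,[(326.5,173)],.053),'far',onplane(a,[(281.7,185.2)],.057))
# stand
hsv=cv2.cvtColor(a['frame'],cv2.COLOR_RGB2HSV)
m=(hsv[...,1]<45)&(hsv[...,2]>130); m[:,:255]=0;m[:,345:]=0;m[:140]=0;m[205:]=0
v,u=np.nonzero(m);P=onplane(a,np.c_[u,v],.04)[:,:2]*1000
print('stand',len(u),cv2.boxPoints(cv2.minAreaRect(P.astype(np.float32))).round(0).tolist(),cv2.minAreaRect(P.astype(np.float32)))
# bowl
hf,sf=a['frame'],hsv
d=cv2.GaussianBlur(a['frame'],(1,1),0)
m=((hsv[...,0]<25)&(hsv[...,1]<110)&(hsv[...,2]>90)).astype(np.uint8)
m[:,:160]=0;m[:,208:]=0;m[:180]=0;m[225:]=0
c=max(cv2.findContours(m,0,2)[0],key=cv2.contourArea);print('bowl',cv2.contourArea(c),cv2.minEnclosingCircle(c),cv2.boundingRect(c))
P=cloud(a)
zz=P[180:230,155:215]
s=zz[(zz[...,2]>.078)&(zz[...,2]<.1)]
print('foot cloud',len(s),s.mean(0),s.min(0),s.max(0))
print('foot ray',onplane(a,[(150+115/4,125+298/3.75)],.084))
b=shot('side');Q=cloud(b)
s=Q[150:195,225:275].reshape(-1,3);s=s[(s[:,2]>.06)&(s[:,2]<.1)];print('side foot',len(s),s.mean(0),s.min(0),s.max(0))
s=P[190:262,210:265].reshape(-1,3);s=s[s[:,2]>.02];print('turq',s.min(0),s.max(0))
E
```

```text
[('pinch_z', -0.0187)] ['IKError', 'close_job', 'get_image', 'get_obs', 'pinch_z']
((568.4610595703125, -43.388648986816406), (182.0494842529297, 210.96278381347656), 15.56701374053955) [[452.0, 34.0], [509.0, -169.0], [684.0, -121.0], [628.0, 83.0]]
pivot [[ 0.58768141 -0.11835698  0.053     ]] far [[0.54586047 0.02576842 0.057     ]]
stand 301 [[504.0, -140.0], [676.0, -141.0], [678.0, 59.0], [506.0, 60.0]] ((591.2310791015625, -40.45349884033203), (199.8030548095703, 172.00518798828125), 89.47123718261719)
bowl 981.0 ((183.36111450195312, 206.63888549804688), 18.17011833190918) (166, 189, 36, 36)
foot cloud 185 [0.47911128 0.35043659 0.085453  ] [0.45696242 0.32637609 0.07850817] [0.50198483 0.37597305 0.09307538]
foot ray [[0.47803796 0.35033061 0.084     ]]
side foot 283 [0.43480739 0.24205007 0.07688415] [0.38258852 0.14269187 0.06005795] [0.49894157 0.37976357 0.08833329]
turq [0.33083543 0.02781449 0.02003588] [0.46769847 0.22847308 1.66819889]
```

```bash
python3 -m jog '[[1,-344,-196,0,-0.261],[1,-344,-196,0,-0.261],[1,-344,-196,0,-0.261],[1,-344,-196,0,-0.261],[1,-344,-196,0,-0.261],[1,-344,-196,0,-0.261],[1,-344,-196,0,-0.261],[1,-344,-196,0,-0.261],[1,-344,-196,0,-0.261],[1,-344,-196,0,-0.261],[1,-344,-196,0,-0.261],[1,-344,-196,0,-0.261]]'
```

```text
t: 1.25
ee_pos: [0.4503, 0.3487, 0.1973]
ee_rot: [0.0, 0.001, 1.0, -0.0]
contact_force: [0.0, 0.2, 1.0]
grip_width: 0.173
grasp_force: 0.0
```

```bash
python3 -m jog '[[1,18,-344,0,0],[1,18,-344,0,0],[1,18,-344,0,0],[1,18,-344,0,0],[1,18,-344,0,0],[1,18,-344,0,0],[1,18,-344,0,0],[1,18,-344,0,0],[1,18,-344,0,0],[1,18,-344,77,0],[1,18,-344,77,0],[1,18,-344,77,0]]'; python3 -m jog '[[1,0,0,25,0],[1,0,0,50,0],[1,0,0,73,0],[1,0,0,73,0],[1,0,0,73,0],[1,0,0,73,0]]'
```

```text
t: 2.25
ee_pos: [0.4275, 0.0065, 0.1153]
ee_rot: [-0.004, -0.001, 1.0, -0.001]
contact_force: [-0.8, -0.6, -0.1]
grip_width: 0.007
grasp_force: 0.0
t: 2.75
ee_pos: [0.4327, 0.0067, 0.0491]
ee_rot: [0.001, -0.001, 1.0, 0.0]
contact_force: [0.6, 0.3, 0.1]
grip_width: 0.006
grasp_force: 0.0
```

```bash
python3 -m jog '[[1,-3,0,0,0],[1,-6,0,0,0],[1,-9,0,0,0],[1,-11,0,0,0],[1,-13,0,0,0],[1,-15,0,0,0],[1,-17,0,0,0],[1,-19,0,0,0],[1,-21,0,0,0],[1,-23,0,0,0],[1,-25,0,0,0],[1,-27,0,0,0]]'; python3 -m jog '[[1,-2,0,0,0],[1,-4,0,0,0],[1,-6,0,0,0],[1,-8,0,0,0]]';python3 -m jog '[[1,-1.5,0,0,0],[1,-3,0,0,0],[1,-4.5,0,0,0]]'
```

```text
t: 3.75
ee_pos: [0.4587, 0.0059, 0.0473]
ee_rot: [-0.0, -0.0, 1.0, -0.0]
contact_force: [-0.5, -0.2, -0.1]
grip_width: 0.004
grasp_force: 0.0
t: 4.08
ee_pos: [0.4667, 0.0059, 0.0473]
ee_rot: [-0.0, -0.0, 1.0, -0.0]
contact_force: [-0.7, 0.9, -0.4]
grip_width: 0.006
grasp_force: 0.0
t: 4.33
ee_pos: [0.4711, 0.0059, 0.0472]
ee_rot: [-0.0, -0.0, 1.0, -0.0]
contact_force: [1.0, 1.5, -0.8]
grip_width: 0.002
grasp_force: 0.0
```

```bash
python3 - <<'E'
from h import *
a=shot('top');b=shot('side');B=lambda i:cv2.cvtColor(i['frame'],cv2.COLOR_RGB2BGR)
c=np.hstack([cv2.resize(B(a)[120:250,220:350],(400,400)),cv2.resize(B(b)[150:280,250:380],(400,400))])
cv2.imwrite('pics/p2.png',c)
E
```

```text
(no output)
```

View pics/p2.png

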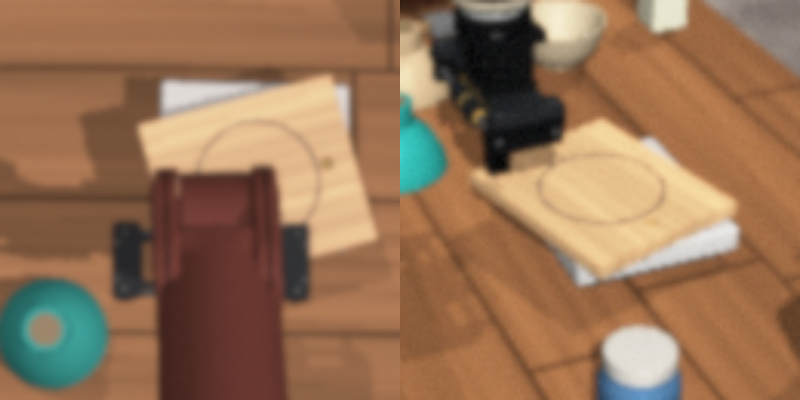

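```bash
python3 - <<'E'
from loc import *
a=shot('top');b=shot('side')
def proj(im,X):
    E=np.array(im['extrinsics']);X=np.atleast_2d(X);p=X@E[:3,:3].T+E[:3,3]
    q=np.c_[p[:,0]/-p[:,2],-p[:,1]/-p[:,2]];r=(q**2).sum(1)[:,None];q=q*(1+im['k1']*r)
    return q*im['intrinsics'][0][0]+[im['intrinsics'][0][2],im['intrinsics'][1][2]]
o=get_obs();print(o['ee_pos'])
pp=proj(b,[o['ee_pos'],[.452,.034,.058],[.509,-.169,.056],[.684,-.121,.056],[.628,.083,.058]])
print(((pp-[250,150])*400/130+[400,0]).round(0))
m=cv2.inRange(cv2.cvtColor(b['frame'],cv2.COLOR_RGB2HSV),(9,50,170),(22,150,255));m[:185]=0;m[245:]=0;m[:,:270]=0;m[:,362:]=0
Q=cloud(b)[m>0]; A=np.c_[Q[:,:2]-[.588,-.118],np.ones(len(Q))]
k=(Q[:,2]>.045)&(Q[:,2]<.075);print(k.sum(),np.linalg.lstsq(A[k],Q[k,2],rcond=None)[0])
E
```

```text
[0.47093773 0.00586653 0.04722411]
[[497. 189.]
 [470. 170.]
 [600. 262.]
 [738. 199.]
 [604. 118.]]
2173 [0.00477398 0.03741389 0.05364016]
```

```bash
python3 - <<'E'
from h import *
b=shot('side');w=shot('wrist');B=lambda i:cv2.cvtColor(i['frame'],cv2.COLOR_RGB2BGR)
c=np.hstack([cv2.resize(B(b)[165:265,262:362],(400,400),interpolation=cv2.INTER_CUBIC),cv2.resize(B(w),(400,300))[0:300].copy() if 0 else cv2.copyMakeBorder(cv2.resize(B(w),(400,300)),0,100,0,0,0)])
cv2.imwrite('pics/p3.png',c)
E
```

```text
(no output)
```

View pics/p3.png

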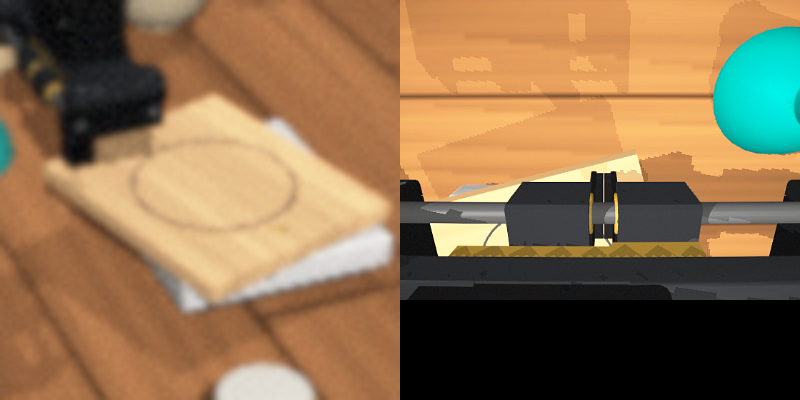

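```bash
python3 - <<'E'
from h import *
from scipy.spatial.transform import Rotation as R
o=get_obs();w=shot('wrist')
q=o['ee_rot'];T=np.eye(4);T[:3,:3]=R.from_quat([q[1],q[2],q[3],q[0]]).as_matrix();T[:3,3]=o['ee_pos']
print(w['mount'])
w['extrinsics']=np.linalg.inv(T@np.array(w['mount']))
s=1.4
pts=[((x-400)*s,y*s) for x,y in[(520,178.5),(637,152),(645,182),(605,172),(593,205),(612,205)]]
print(onplane(w,pts,.059).round(4))
C=cloud(w)
for p in pts: print(C[int(p[1]),int(p[0])].round(4))
a=shot('top');hsv=cv2.cvtColor(a['frame'],cv2.COLOR_RGB2HSV)
from loc import bat
c,r,b=bat(a);P=onplane(a,c.reshape(-1,2),.057)[:,:2];l=P[(P[:,0]>.63)&(P[:,1]>-.1)&(P[:,1]<.06)];print(np.arctan(np.polyfit(l[:,1],l[:,0],1)[0]),l.min(0),l.max(0))
E
```

```text
[[-3.18375487e-05  9.57988787e-01  2.86805654e-01  7.80714096e-02]
 [ 9.99999855e-01 -1.23897443e-04  5.24849852e-04 -7.88630170e-04]
 [ 5.38334760e-04  2.86805629e-01 -9.57988644e-01 -1.87287690e-01]
 [ 0.00000000e+00  0.00000000e+00  0.00000000e+00  1.00000000e+00]]
[[ 0.4728 -0.0624  0.059 ]
 [ 0.4502  0.0313  0.059 ]
 [ 0.4758  0.0389  0.059 ]
 [ 0.4671  0.0064  0.059 ]
 [ 0.4969 -0.0036  0.059 ]
 [ 0.4969  0.0123  0.059 ]]
[ 0.4986 -0.0847  0.0008]
[0.4686 0.0394 0.0008]
[ 5.032e-01  5.020e-02 -3.000e-04]
[0.4663 0.0064 0.0596]
[0.4384 0.0012 0.1577]
[0.4388 0.0081 0.157 ]
-0.2700698406527174 [ 0.63400703 -0.09694275] [0.67527374 0.05792155]
```

```bash
python3 - <<'E'
from h import *
from scipy.spatial.transform import Rotation as R
o=get_obs();w=shot('wrist')
q=o['ee_rot'];T=np.eye(4);T[:3,:3]=R.from_quat([q[1],q[2],q[3],q[0]]).as_matrix();T[:3,3]=o['ee_pos']
w['extrinsics']=np.linalg.inv(T@np.array(w['mount']))
C=cloud(w)
for v in range(205,270,4): print(v,[C[v,u].round(3).tolist() for u in(270,278,295,300)])
cv2.imwrite('pics/w4.png',cv2.resize(cv2.cvtColor(w['frame'],cv2.COLOR_RGB2BGR)[190:350,200:380],None,fx=4,fy=3.75,interpolation=cv2.INTER_CUBIC))
print(o['contact_force'])
E
```

```text
205 [[0.464, -0.006, -0.0], [0.464, 0.0, -0.0], [0.463, 0.013, 0.0], [0.464, 0.016, -0.0]]
209 [[0.467, -0.006, -0.001], [0.467, 0.0, 0.0], [0.466, 0.013, 0.0], [0.466, 0.016, 0.0]]
213 [[0.47, -0.006, -0.001], [0.47, 0.0, -0.001], [0.47, 0.013, 0.0], [0.47, 0.017, -0.001]]
217 [[0.473, -0.006, -0.0], [0.473, 0.0, 0.001], [0.457, 0.011, 0.046], [0.456, 0.014, 0.048]]
221 [[0.476, -0.006, -0.0], [0.476, 0.0, -0.001], [0.457, 0.011, 0.053], [0.456, 0.014, 0.056]]
225 [[0.462, -0.004, 0.048], [0.46, 0.001, 0.051], [0.458, 0.011, 0.059], [0.457, 0.014, 0.059]]
229 [[0.461, -0.003, 0.055], [0.46, 0.001, 0.059], [0.46, 0.011, 0.059], [0.46, 0.014, 0.058]]
233 [[0.462, -0.003, 0.059], [0.462, 0.001, 0.059], [0.462, 0.011, 0.059], [0.462, 0.014, 0.059]]
237 [[0.465, -0.003, 0.057], [0.465, 0.001, 0.058], [0.465, 0.011, 0.059], [0.465, 0.014, 0.06]]
241 [[0.461, -0.003, 0.074], [0.467, 0.001, 0.06], [0.46, 0.01, 0.076], [0.461, 0.013, 0.074]]
245 [[0.46, -0.002, 0.08], [0.462, 0.002, 0.076], [0.461, 0.01, 0.079], [0.461, 0.013, 0.079]]
249 [[0.461, -0.002, 0.084], [0.462, 0.002, 0.081], [0.461, 0.01, 0.085], [0.461, 0.013, 0.085]]
253 [[0.46, -0.002, 0.09], [0.463, 0.002, 0.085], [0.461, 0.01, 0.089], [0.46, 0.012, 0.09]]
257 [[0.461, -0.002, 0.092], [0.462, 0.002, 0.092], [0.462, 0.01, 0.09], [0.461, 0.012, 0.093]]
261 [[0.46, -0.002, 0.098], [0.463, 0.002, 0.093], [0.462, 0.01, 0.096], [0.461, 0.012, 0.098]]
265 [[0.46, -0.001, 0.102], [0.462, 0.002, 0.1], [0.462, 0.01, 0.099], [0.461, 0.012, 0.101]]
269 [[0.461, -0.001, 0.105], [0.462, 0.002, 0.103], [0.462, 0.01, 0.102], [0.461, 0.012, 0.105]]
[-0.37111718  0.90245641  0.15125559]
```

View pics/w4.png

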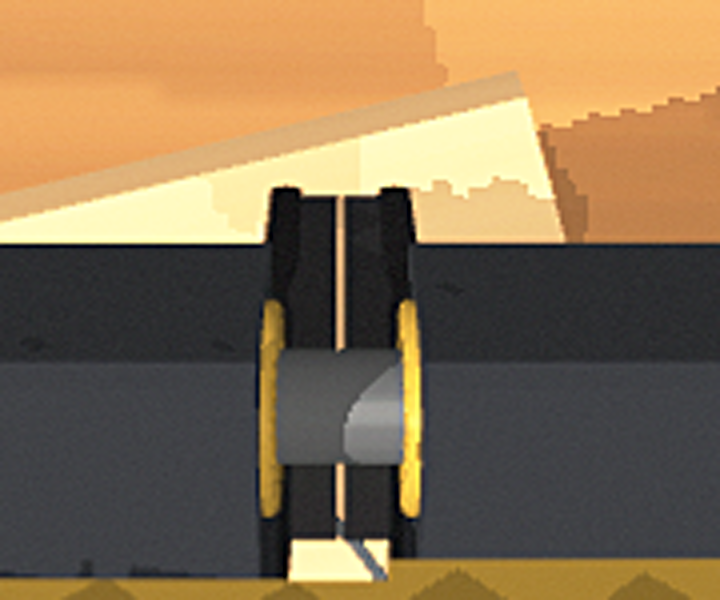

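```bash
python3 -m jog '[[1,20,0,0,0],[1,38,0,0,0],[1,38,0,0,0],[1,38,0,0,0]]'; cat > tip.py <<'E'
from h import *
from scipy.spatial.transform import Rotation as R
o=get_obs();w=shot('wrist')
q=o['ee_rot'];T=np.eye(4);T[:3,:3]=R.from_quat([q[1],q[2],q[3],q[0]]).as_matrix();T[:3,3]=o['ee_pos']
w['extrinsics']=np.linalg.inv(T@np.array(w['mount']))
C=cloud(w)
print(o['ee_pos'],o['contact_force'])
for u in (272,276,280,290,294,298): print(u,[C[v,u,[0,2]].round(3).tolist() for v in range(232,248,2)])
E
python3 tip.py
```

```text
t: 5.12
ee_pos: [0.4326, 0.0062, 0.0474]
ee_rot: [0.0, -0.0, 1.0, 0.0]
contact_force: [1.0, 0.1, 0.6]
grip_width: 0.006
grasp_force: 0.0
[0.43262856 0.00616873 0.04737714] [0.95732557 0.06060168 0.64744856]
272 [[0.447, 0.0], [0.448, -0.0], [0.45, -0.0], [0.451, 0.001], [0.422, 0.073], [0.422, 0.077], [0.422, 0.079], [0.422, 0.081]]
276 [[0.447, -0.0], [0.448, 0.0], [0.45, 0.001], [0.451, 0.001], [0.453, 0.0], [0.424, 0.071], [0.424, 0.075], [0.424, 0.078]]
280 [[0.447, -0.0], [0.448, 0.0], [0.45, -0.0], [0.451, 0.0], [0.453, -0.001], [0.424, 0.073], [0.424, 0.076], [0.423, 0.078]]
290 [[0.447, -0.001], [0.448, 0.0], [0.45, -0.001], [0.452, -0.0], [0.454, -0.001], [0.424, 0.072], [0.423, 0.076], [0.424, 0.078]]
294 [[0.447, 0.0], [0.448, -0.0], [0.45, 0.0], [0.452, -0.0], [0.453, -0.0], [0.455, -0.0], [0.424, 0.076], [0.424, 0.077]]
298 [[0.447, -0.0], [0.448, -0.001], [0.45, -0.0], [0.452, -0.001], [0.422, 0.073], [0.423, 0.075], [0.423, 0.078], [0.422, 0.081]]
```

```bash
python3 -m jog '[[1,0,0,12,0],[1,0,0,24,0],[1,0,0,24,0],[1,0,0,24,0]]'; python3 -m jog '[[1,-3,0,0,0],[1,-6,0,0,0],[1,-8,0,0,0],[1,-10,0,0,0],[1,-12,0,0,0],[1,-14,0,0,0],[1,-16,0,0,0],[1,-18,0,0,0],[1,-19,0,0,0],[1,-20,0,0,0],[1,-21,0,0,0],[1,-22,0,0,0]]'; python3 -m jog '[[1,-1,0,0,0],[1,-2,0,0,0],[1,-3,0,0,0],[1,-4,0,0,0]]'
```

```text
t: 5.5
ee_pos: [0.4331, 0.0056, 0.0231]
ee_rot: [-0.0, -0.0, 1.0, -0.0]
contact_force: [0.7, 0.4, 0.1]
grip_width: 0.009
grasp_force: 0.0
t: 6.5
ee_pos: [0.4538, 0.0066, 0.0229]
ee_rot: [-0.001, -0.0, 1.0, 0.0]
contact_force: [-8.2, 4.9, 1.1]
grip_width: 0.01
grasp_force: 3.9
t: 6.83
ee_pos: [0.4553, 0.0077, 0.0222]
ee_rot: [-0.004, -0.001, 1.0, 0.001]
contact_force: [-14.8, 10.5, 5.6]
grip_width: 0.005
grasp_force: 7.8
```

```bash
python3 -m jog '[[1,4,0,0,0],[1,6,0,0,0],[1,6,0,0,0]]'; python3 - <<'E'
from loc import *
a=shot('top')
c,r,b=bat(a);P=onplane(a,c.reshape(-1,2),.057)[:,:2];l=P[(P[:,0]>.63)&(P[:,1]>-.1)&(P[:,1]<.06)];print(np.arctan(np.polyfit(l[:,1],l[:,0],1)[0]))
b=shot('side');B=lambda i:cv2.cvtColor(i['frame'],cv2.COLOR_RGB2BGR)
c=np.hstack([cv2.resize(B(a)[120:250,220:350],(400,400)),cv2.resize(B(b)[165:265,262:362],(400,400),interpolation=cv2.INTER_CUBIC)])
cv2.imwrite('pics/p5.png',c)
E
python3 tip.py|head -1
```

```text
t: 7.08
ee_pos: [0.4535, 0.0056, 0.0236]
ee_rot: [0.001, 0.0, 1.0, -0.0]
contact_force: [-0.3, -0.4, 1.3]
grip_width: 0.003
grasp_force: 0.0
-0.2036517417825704
[0.45381098 0.0056649  0.02365917] [ 0.01514638 -0.06412443 -0.12047674]
```

View pics/p5.png

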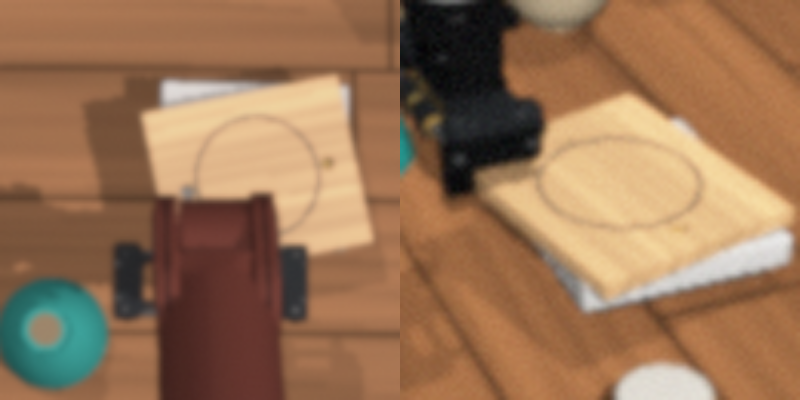

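```bash
python3 -m jog '[[1,-1,1,0,0],[1,-2,2,0,0],[1,-3,3,0,0],[1,-4,4,0,0],[1,-5,5,0,0]]'; python3 -m jog '[[1,-1,1,0,0],[1,-2,2,0,0],[1,-3,3,0,0],[1,-4,4,0,0]]'; python3 -m jog '[[1,-1,0.9,0,0],[1,-2,1.8,0,0]]'
```

```text
t: 7.65
ee_pos: [0.4579, 0.0109, 0.0232]
ee_rot: [-0.0, -0.0, 1.0, -0.0]
contact_force: [-0.9, -1.7, 0.5]
grip_width: 0.006
grasp_force: 0.7
t: 7.98
ee_pos: [0.462, 0.015, 0.0232]
ee_rot: [-0.0, -0.0, 1.0, -0.0]
contact_force: [-1.5, -0.5, 0.8]
grip_width: 0.004
grasp_force: 0.7
t: 8.15
ee_pos: [0.4641, 0.0168, 0.0233]
ee_rot: [-0.0, -0.0, 1.0, -0.0]
contact_force: [-0.9, -0.8, 0.5]
grip_width: 0.005
grasp_force: 0.7
```

```bash
for i in 1; do python3 -m jog '[[1,-1,0.9,0,0],[1,-2,1.8,0,0],[1,-3,2.7,0,0]]'; python3 -m jog '[[1,-1,0.9,0,0],[1,-2,1.7,0,0],[1,-3,2.5,0,0]]'; done; python3 - <<'E'
from loc import *
a=shot('top')
c,r,b=bat(a);P=onplane(a,c.reshape(-1,2),.057)[:,:2];l=P[(P[:,0]>.63)&(P[:,1]>-.1)&(P[:,1]<.06)];print(np.arctan(np.polyfit(l[:,1],l[:,0],1)[0]))
E
```

```text
t: 8.4
ee_pos: [0.4671, 0.0195, 0.0233]
ee_rot: [-0.0, -0.0, 1.0, -0.0]
contact_force: [-1.2, -0.6, 0.4]
grip_width: 0.007
grasp_force: 0.7
t: 8.65
ee_pos: [0.4701, 0.022, 0.0232]
ee_rot: [-0.0, -0.0, 1.0, -0.0]
contact_force: [-1.3, -0.7, 0.7]
grip_width: 0.007
grasp_force: 0.6
-0.0970393978759539
```

```bash
python3 -m jog '[[1,-1,0.8,0,0],[1,-2,1.6,0,0]]'; python3 -m jog '[[1,-1,0.8,0,0],[1,-2,1.5,0,0]]';  python3 -m jog '[[1,-1,0.7,0,0],[1,-2,1.5,0,0]]'
```

```text
t: 8.87
ee_pos: [0.472, 0.0235, 0.0232]
ee_rot: [-0.0, -0.0, 1.0, -0.0]
contact_force: [-1.1, 0.5, -0.4]
grip_width: 0.004
grasp_force: 0.5
t: 9.03
ee_pos: [0.4741, 0.0251, 0.0233]
ee_rot: [0.0, -0.0, 1.0, -0.0]
contact_force: [-1.2, -1.3, 0.4]
grip_width: 0.006
grasp_force: 0.5
t: 9.2
ee_pos: [0.4761, 0.0266, 0.0233]
ee_rot: [-0.0, -0.0, 1.0, -0.0]
contact_force: [-0.9, -0.1, 0.1]
grip_width: 0.003
grasp_force: 0.5
```

```bash
python3 -m jog '[[1,-1,0.8,0,0],[1,-2,1.5,0,0]]'; python3 -m jog '[[1,-1,0.7,0,0],[1,-2,1.5,0,0]]'
```

```text
t: 9.37
ee_pos: [0.4781, 0.0281, 0.0232]
ee_rot: [-0.0, -0.0, 1.0, -0.0]
contact_force: [-0.9, -1.3, -0.2]
grip_width: 0.008
grasp_force: 0.5
t: 9.53
ee_pos: [0.4801, 0.0296, 0.0232]
ee_rot: [-0.0, -0.0, 1.0, -0.0]
contact_force: [-0.8, -0.6, 1.0]
grip_width: 0.007
grasp_force: 0.5
```

```bash
python3 -m jog '[[1,-1,0.7,0,0],[1,-2,1.4,0,0]]'; python3 -m jog '[[1,-1,0.7,0,0],[1,-2,1.4,0,0]]'
```

```text
t: 9.7
ee_pos: [0.4821, 0.031, 0.0233]
ee_rot: [-0.0, -0.0, 1.0, -0.0]
contact_force: [-0.3, -0.3, -0.1]
grip_width: 0.006
grasp_force: 0.5
t: 9.87
ee_pos: [0.4841, 0.0324, 0.0233]
ee_rot: [-0.0, -0.0, 1.0, -0.0]
contact_force: [-1.1, -0.1, 0.1]
grip_width: 0.004
grasp_force: 0.5
```

```bash
python3 -m jog '[[1,-1,0.7,0,0],[1,-2,1.4,0,0]]'; python3 -m jog '[[1,-1,0.7,0,0],[1,-2,1.4,0,0]]'
```

```text
t: 10.03
ee_pos: [0.4861, 0.0338, 0.0233]
ee_rot: [-0.0, -0.0, 1.0, -0.0]
contact_force: [-0.6, -1.5, 0.5]
grip_width: 0.003
grasp_force: 0.5
t: 10.2
ee_pos: [0.488, 0.0351, 0.0233]
ee_rot: [-0.0, -0.0, 1.0, -0.0]
contact_force: [-0.9, -0.5, -0.1]
grip_width: 0.008
grasp_force: 0.6
```

```bash
python3 - <<'E'
from loc import *
a=shot('top')
c,r,b=bat(a);P=onplane(a,c.reshape(-1,2),.057)[:,:2];l=P[(P[:,0]>.63)&(P[:,1]>-.1)&(P[:,1]<.06)];print(np.arctan(np.polyfit(l[:,1],l[:,0],1)[0]))
b=shot('side');m=cv2.inRange(cv2.cvtColor(b['frame'],cv2.COLOR_RGB2HSV),(9,50,170),(22,150,255));m[:185]=0;m[245:]=0;m[:,:270]=0;m[:,362:]=0
Q=cloud(b)[m>0]; A=np.c_[Q[:,:2]-[.588,-.118],np.ones(len(Q))]
k=(Q[:,2]>.045)&(Q[:,2]<.075);print(k.sum(),np.linalg.lstsq(A[k],Q[k,2],rcond=None)[0])
E
```

```text
0.7858984266815126
2074 [-0.00046475  0.03823449  0.05357726]
```

```bash
cat > ang.py <<'E'
from loc import *
a=shot('top')
c,r,b=bat(a);P=onplane(a,c.reshape(-1,2),.057)[:,:2];l=P[(P[:,0]>.645)&(P[:,1]>-.12)&(P[:,1]<.04)];f=np.polyfit(l[:,1],l[:,0],1);e=abs(l[:,0]-np.polyval(f,l[:,1]));l=l[e<.004];print('ang',np.arctan(np.polyfit(l[:,1],l[:,0],1)[0]),len(l))
b=shot('side');m=cv2.inRange(cv2.cvtColor(b['frame'],cv2.COLOR_RGB2HSV),(9,50,170),(22,150,255));m[:185]=0;m[245:]=0;m[:,:270]=0;m[:,362:]=0
Q=cloud(b)[m>0]; A=np.c_[Q[:,:2]-[.588,-.118],np.ones(len(Q))]
k=(Q[:,2]>.045)&(Q[:,2]<.075);print('tilt',np.linalg.lstsq(A[k],Q[k,2],rcond=None)[0])
E
python3 ang.py; python3 -m jog '[[1,-1,0.6,0,0],[1,-2,1.3,0,0]]'; python3 -m jog '[[1,-1,0.7,0,0],[1,-2,1.3,0,0]]'
```

```text
ang 0.786113304051269 2
tilt [-0.00062308  0.03838812  0.05365568]
t: 10.57
ee_pos: [0.4898, 0.0363, 0.0232]
ee_rot: [-0.0, -0.0, 1.0, -0.0]
contact_force: [-1.1, -1.1, 1.3]
grip_width: 0.006
grasp_force: 0.6
t: 10.73
ee_pos: [0.492, 0.0378, 0.0232]
ee_rot: [-0.0, -0.0, 1.0, -0.0]
contact_force: [-0.6, -0.4, 1.0]
grip_width: 0.004
grasp_force: 0.6
```

```bash
sed -i 's/findContours(m,0,2)/findContours(m,0,1)/' loc.py; python3 ang.py; python3 -m jog '[[1,-1,0.6,0,0],[1,-2,1.3,0,0]]'
```

```text
ang 0.03995765494653759 50
tilt [0.00106387 0.03805882 0.05360209]
t: 11.0
ee_pos: [0.4939, 0.039, 0.0232]
ee_rot: [-0.0, -0.0, 1.0, -0.0]
contact_force: [-1.3, -0.5, -0.7]
grip_width: 0.003
grasp_force: 0.4
```

```bash
python3 -m jog '[[1,-1,0.6,0,0],[1,-2,1.2,0,0]]'; python3 -m jog '[[1,-1,0.6,0,0],[1,-2,1.2,0,0]]'
```

```text
t: 11.17
ee_pos: [0.4964, 0.0404, 0.0234]
ee_rot: [0.0, -0.0, 1.0, 0.0]
contact_force: [-0.3, 0.8, 0.7]
grip_width: 0.005
grasp_force: 0.0
t: 11.33
ee_pos: [0.498, 0.0415, 0.0233]
ee_rot: [-0.0, -0.0, 1.0, -0.0]
contact_force: [-1.4, -0.5, 1.9]
grip_width: 0.006
grasp_force: 0.8
```

```bash
python3 -m jog '[[1,-1,0.6,0,0],[1,-2,1.2,0,0]]'; python3 ang.py
```

```text
t: 11.5
ee_pos: [0.4998, 0.0426, 0.0232]
ee_rot: [-0.0, -0.0, 1.0, -0.0]
contact_force: [-2.6, 0.1, 1.1]
grip_width: 0.008
grasp_force: 0.9
ang 0.08640454344167461 50
tilt [0.00049701 0.00498884 0.05281022]
```

```bash
python3 -m jog '[[1,3,-1.5,0,0],[1,10,-5,0,0],[1,25,-10,0,0],[1,50,-15,0,0],[1,50,-15,0,0],[1,50,-15,0,0]]'; python3 ang.py; python3 -m jog '[[1,0,0,-40,0],[1,0,0,-80,0],[1,0,0,-120,0],[1,0,0,-160,0],[1,0,0,-160,0]]'
```

```text
t: 12.1
ee_pos: [0.4488, 0.0274, 0.0233]
ee_rot: [-0.0, 0.0, 1.0, 0.001]
contact_force: [0.2, -0.3, 0.9]
grip_width: 0.009
grasp_force: 0.0
ang 0.09499730359647822 50
tilt [0.00184038 0.00386246 0.05282304]
t: 12.62
ee_pos: [0.4544, 0.0283, 0.1908]
ee_rot: [0.005, 0.0, 1.0, 0.002]
contact_force: [1.4, 0.4, 0.5]
grip_width: 0.007
grasp_force: 0.0
```

```bash
python3 -m jog '[[-1,-28,322,0,0],[-1,-28,322,0,0],[-1,-28,322,0,0],[-1,-28,322,0,0],[-1,-28,322,0,0],[-1,-28,322,0,0],[-1,-28,322,0,0],[-1,-28,322,0,0],[-1,-28,322,0,0],[-1,-28,322,0,0],[-1,-28,322,0,0],[-1,-28,322,0,0]]';  python3 - <<'E'
from h import *
from scipy.spatial.transform import Rotation as R
o=get_obs();w=shot('wrist','w6.png')
q=o['ee_rot'];T=np.eye(4);T[:3,:3]=R.from_quat([q[1],q[2],q[3],q[0]]).as_matrix();T[:3,3]=o['ee_pos']
w['extrinsics']=np.linalg.inv(T@np.array(w['mount']))
C=cloud(w);p=o['ee_pos'];print(p,o['grip_width'])
S=C.reshape(-1,3)
f=S[(abs(S[:,1]-p[1])<.065)&(abs(S[:,0]-p[0])<.02)&(S[:,2]>.14)&(S[:,2]<p[2]+.06)]
print('finger',len(f),np.percentile(f[:,2],[0,1,5]) if len(f) else 0,f.min(0),f.max(0))
s=S[(S[:,2]>.075)&(S[:,2]<.095)&(np.hypot(S[:,0]-.4787,S[:,1]-.3506)<.05)];print('foot',len(s),s.mean(0),s.min(0),s.max(0))
E
```

```text
t: 13.62
ee_pos: [0.4786, 0.3483, 0.1833]
ee_rot: [0.0, 0.001, 1.0, -0.0]
contact_force: [-0.3, -0.3, 0.1]
grip_width: 0.834
grasp_force: 0.0
[0.47863585 0.34826382 0.18325415] 0.8335101152437806
finger 2290 [0.20786363 0.20840673 0.21043727] [0.46759634 0.29986445 0.20786363] [0.48935627 0.39558146 0.24323215]
foot 2211 [0.47702299 0.34943469 0.08388884] [0.45430697 0.32599101 0.07505301] [0.5018384  0.3727879  0.08677808]
```

View pics/w6.png

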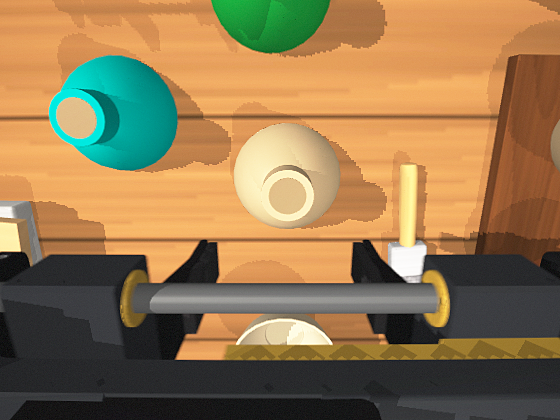

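```bash
python3 -m jog '[[-1,0,1.7,30,0],[-1,0,1.7,60,0],[-1,0,1.7,90,0],[-1,0,1.7,110,0],[-1,0,1.7,125,0],[-1,0,1.7,135,0],[-1,0,1.7,141,0],[-1,0,1.7,145,0],[-1,0,1.7,145,0],[-1,0,1.7,145,0]]'
```

```text
t: 14.5
ee_pos: [0.4784, 0.3515, 0.0391]
ee_rot: [0.0, 0.0, 1.0, 0.0]
contact_force: [0.1, 0.1, -0.8]
grip_width: 0.998
grasp_force: 0.0
```

```bash
python3 -m jog '[[0,0,-1,1,0],[1,0,-1,1,0],[1,0,-1,1,0],[1,0,-1,1,0],[1,0,-1,1,0],[1,0,-1,1,0],[1,0,-1,1,0],[1,0,-1,1,0],[1,0,-1,1,0],[1,0,-1,1,0]]'; python3 -m jog '[[1,0,0,-3,0],[1,0,0,-10,0],[1,0,0,-25,0],[1,0,0,-50,0],[1,0,0,-80,0],[1,0,0,-110,0],[1,0,0,-110,0],[1,0,0,-110,0]]'
```

```text
t: 15.33
ee_pos: [0.4779, 0.3504, 0.0373]
ee_rot: [0.0, -0.0, 1.0, 0.0]
contact_force: [0.8, 0.0, -0.1]
grip_width: 0.543
grasp_force: 30.0
t: 16.0
ee_pos: [0.4789, 0.351, 0.1494]
ee_rot: [0.001, -0.0, 1.0, 0.001]
contact_force: [-0.6, 0.4, -3.5]
grip_width: 0.546
grasp_force: 30.0
```

```bash
python3 - <<'E'
from loc import *
from scipy.spatial.transform import Rotation as R
a=shot('top','t7.png')
c,r,b=bat(a,True);print('rect',r)
g=cv2.cvtColor(a['frame'],cv2.COLOR_RGB2GRAY)
m=np.zeros_like(g);cv2.drawContours(m,[c],-1,255,-1);m=cv2.erode(m,np.ones((9,9)))
bl=cv2.medianBlur(g,15).astype(int)
d=((bl-g>14)&(m>0)).astype(np.uint8)
v,u=np.nonzero(d);P=onplane(a,np.c_[u,v],.054)[:,:2]*1000
c0=np.array(r[0])
from scipy.optimize import least_squares
for _ in range(3):
    k=abs(np.hypot(*(P-c0).T)-63)<6
    c0=least_squares(lambda x:np.hypot(*(P[k]-x).T)-63,c0,loss='soft_l1').x
print('ring',c0,k.sum())
o=get_obs();w=shot('wrist')
q=o['ee_rot'];T=np.eye(4);T[:3,:3]=R.from_quat([q[1],q[2],q[3],q[0]]).as_matrix();T[:3,3]=o['ee_pos']
w['extrinsics']=np.linalg.inv(T@np.array(w['mount']));C=cloud(w).reshape(-1,3);p=o['ee_pos']
s=C[(np.hypot(C[:,0]-p[0],C[:,1]-p[1])<.035)&(C[:,2]<p[2]+.055)&(C[:,2]>p[2]+.035)]
print(p,'foot',len(s),s.min(0),s.max(0))
s=C[(np.hypot(C[:,0]-p[0],C[:,1]-p[1])<.08)&(C[:,2]<p[2]+.02)&(C[:,2]>.08)]
print('bowl',len(s),s.min(0),s.max(0))
E
python3 ang.py
```

```text
rect ((595.64404296875, -40.85480499267578), (211.68038940429688, 182.88221740722656), 84.77574157714844)
ring [595.30908749 -39.98601464] 199
[0.47791078 0.3503105  0.14760729] foot 6177 [0.45396019 0.31679546 0.18262472] [0.50258821 0.38320464 0.20258844]
bowl 13602 [0.41849486 0.2897601  0.11086377] [0.49992157 0.40886357 0.1676062 ]
ang 0.09499730359647822 50
tilt [0.00077744 0.00391924 0.05278389]
```

```bash
python3 -m jog '[[1,-8,-25,-20,0],[1,-18,-60,-20,0],[1,-30,-100,-20,0],[1,-42,-140,-20,0],[1,-54,-180,-20,0],[1,-66,-220,-20,0],[1,-78,-260,-20,0],[1,-90,-300,-20,0],[1,-100,-335,-20,0],[1,-109,-365,-20,0],[1,-114,-380,-20,0],[1,-117,-390,-20,0]]'; python3 -m jog '[[1,0,0,0,0],[1,0,0,0,0],[1,0,0,0,0],[1,0,0,0,0]]'
```

```text
t: 17.2
ee_pos: [0.5946, -0.043, 0.1662]
ee_rot: [-0.001, 0.002, 1.0, -0.001]
contact_force: [-0.7, -0.3, -2.8]
grip_width: 0.544
grasp_force: 30.0
t: 17.53
ee_pos: [0.5947, -0.0375, 0.167]
ee_rot: [-0.0, -0.001, 1.0, 0.0]
contact_force: [-0.5, -0.3, -3.0]
grip_width: 0.545
grasp_force: 30.0
```

```bash
python3 -m jog '[[1,0,-2,15,0],[1,0,-2,30,0],[1,0,-2,42,0],[1,0,-2,52,0],[1,0,-2,60,0],[1,0,-2,66,0],[1,0,-2,70,0],[1,0,-2,71,0],[1,0,-2,71,0],[1,0,-2,71,0]]'; python3 -m jog '[[1,0,0,0.7,0],[1,0,0,1.4,0],[1,0,0,2,0],[1,0,0,2,0]]'
```

```text
t: 18.37
ee_pos: [0.5954, -0.0418, 0.0968]
ee_rot: [0.0, -0.0, 1.0, 0.0]
contact_force: [0.9, 0.1, -2.8]
grip_width: 0.54
grasp_force: 30.0
t: 18.7
ee_pos: [0.595, -0.0417, 0.0943]
ee_rot: [0.0, -0.0, 1.0, 0.0]
contact_force: [0.5, 0.3, -2.6]
grip_width: 0.542
grasp_force: 30.0
```

```bash
python3 -m jog '[[1,0,1,0.5,0],[1,0,1,1,0],[1,0,1,1.5,0]]'; python3 -m jog '[[1,0,0,0.4,0],[1,0,0,0.8,0]]'; python3 -m jog '[[1,0,0,0.4,0],[1,0,0,0.6,0]]'
```

```text
t: 18.95
ee_pos: [0.595, -0.0405, 0.0927]
ee_rot: [0.0, -0.0, 1.0, 0.0]
contact_force: [0.9, 0.4, -3.0]
grip_width: 0.549
grasp_force: 30.0
t: 19.12
ee_pos: [0.595, -0.0407, 0.0919]
ee_rot: [-0.0, -0.0, 1.0, -0.0]
contact_force: [-1.0, -0.2, -2.5]
grip_width: 0.545
grasp_force: 30.0
t: 19.28
ee_pos: [0.595, -0.0407, 0.0913]
ee_rot: [-0.0, -0.0, 1.0, -0.0]
contact_force: [-1.0, 0.8, -1.0]
grip_width: 0.544
grasp_force: 30.0
```

Touching begins; a bit further, then release.

```bash
python3 -m jog '[[1,0,0,0.3,0],[1,0,0,0.5,0],[1,0,0,0.5,0]]'; python3 -m jog '[[0.6,0,0,0,0],[0.2,0,0,0,0],[-0.3,0,0,0,0],[-1,0,0,0,0],[-1,0,0,0,0],[-1,0,0,0,0],[-1,0,0,0,0],[-1,0,0,0,0]]'; python3 -m jog '[[-1,0,0,-10,0],[-1,0,0,-40,0],[-1,0,0,-80,0],[-1,0,0,-110,0],[-1,0,0,-110,0]]'
```

```text
t: 19.53
ee_pos: [0.595, -0.0407, 0.0913]
ee_rot: [0.0, -0.0, 1.0, 0.0]
contact_force: [-3.2, 0.1, 3.9]
grip_width: 0.546
grasp_force: 30.0
t: 20.2
ee_pos: [0.595, -0.0407, 0.0908]
ee_rot: [0.0, -0.0, 1.0, -0.0]
contact_force: [0.5, 0.1, -0.2]
grip_width: 0.912
grasp_force: 0.0
t: 20.62
ee_pos: [0.5982, -0.0414, 0.2085]
ee_rot: [0.005, 0.0, 1.0, 0.0]
contact_force: [1.1, -1.3, 0.7]
grip_width: 0.998
grasp_force: 0.0
```

Move aside and check.

```bash
python3 -m jog '[[-1,60,300,-20,0],[-1,60,300,-20,0],[-1,60,300,-20,0],[-1,60,300,-20,0],[-1,60,300,-20,0],[-1,60,300,-20,0],[-1,60,300,-20,0],[-1,60,300,-20,0],[-1,60,300,-20,0],[-1,60,300,-20,0]]'; python3 - <<'E'
from loc import *
a=shot('top');b=shot('side')
B=lambda i:cv2.cvtColor(i['frame'],cv2.COLOR_RGB2BGR)
cv2.imwrite('pics/fin.png',np.hstack([cv2.resize(B(a)[130:230,250:350],(400,400)),cv2.resize(B(b)[155:255,262:362],(400,400))]))
c,r,_=bat(a,True);print(r)
for i in(a,b):
    P=cloud(i).reshape(-1,3);s=P[(np.hypot(P[:,0]-.595,P[:,1]+.04)<.035)&(P[:,2]>.13)&(P[:,2]<.145)];print('foot',len(s),s.mean(0),s.min(0),s.max(0), np.median(s[:,2]))
E
```

```text
t: 21.45
ee_pos: [0.5348, 0.26, 0.2212]
ee_rot: [0.0, -0.001, 1.0, -0.0]
contact_force: [0.7, -0.7, -0.5]
grip_width: 1.0
grasp_force: 0.0
((595.5634765625, -40.672447204589844), (211.9951934814453, 183.80393981933594), 84.76152038574219)
foot 181 [ 0.59630637 -0.0382879   0.13858183] [ 0.57283935 -0.06017042  0.13022707] [ 0.61999731 -0.0171007   0.14491004] 0.13891707003304132
foot 118 [ 0.59074748 -0.04655814  0.13684647] [ 0.56822945 -0.07104648  0.13103277] [ 0.61643582 -0.01628555  0.14070909] 0.13748509027191375
```

View pics/fin.png

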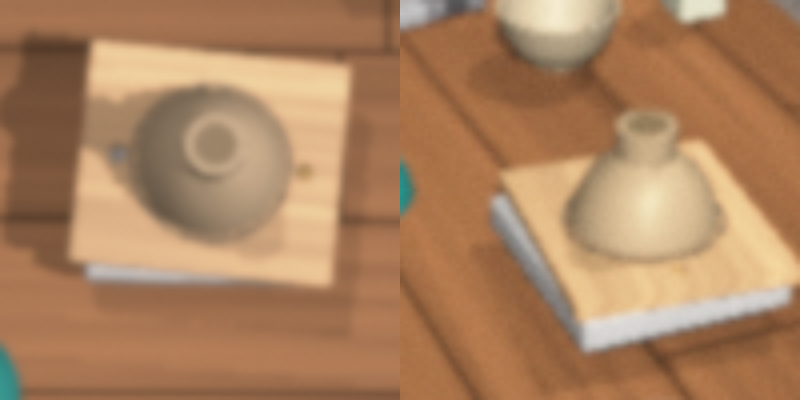

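The picture shows the bowl upside down and centred over the circle (215,160 in the crop), about 2 mm off. The bat lies flat on the stand with both pins showing, at (118,152) and (305,171).

```bash
python3 -c "from cell import *;print(close_job())"
```

```text
the job is handed in; nothing more can be done
None
```

The bat is seated flat over the locating pin and the beige bowl stands upside down about 2 mm from the circle's centre; the job was handed in at about 21.6 s, and no verdict was returned.

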